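# Edge the free disc case out over the front of the worktop

## Robot

A 7-joint arm with a two-finger parallel gripper is mounted at the origin on a cart in front of the work surface, level with it; the furniture and walls round the work are solid. World frame = base frame: x ahead of the robot, y to its left, z up, the work surface at z = 0. Lengths are in m, angles in rad, forces in N, time in s.
With the tool pointing down it reaches from about 0.35 to 0.9 m from the base axis. Payload 8.1 kg.
Tool frame: the origin (TCP) lies on the centre line of the jaws, within the pads' length; the fingertips stand 19 mm ahead of it and the grasp point (between the pads) is the TCP; z points along the fingers, y is the direction in which the jaws open and shut (so a half turn about z gives the same grasp; the last joint's range is limited). The gripper opens to 92 mm and grips with 3 to 60 N. Pads are 19 mm wide; open, the fingers measure 130 mm over their backs; the gripper's body (75 mm by 190 mm) begins 47 mm behind the grasp point.
Start: joints at [-1.321, 0.434, 0.025, 1.573, -0.012, 1.134, -0.075], TCP at [0.216, 0.587, 0.246] pointing down, gripper open.
Joint ranges: [-2.62, 2.62], [-0.44, 2.09], [-1.27, 1.32], [0.08, 2.57], [-1.32, 4.46], [0.12, 2], [-2.74, 2.74]. Speed limits (rad/s): [2.22, 2.22, 3.01, 3.01, 3.14, 3.14, 3.14].

## Interface

Orientations are given as a rotation vector (axis times angle).
In Python, from cell import monitor, imaging, workorder, outline_of gives the robot as it stands.
- The arm moves only by the tool move_arm, never from a script. Its argument "series" is a list of rows, each a list of 6 numbers: the shift along the world's x, y, z in cm, then the turn, a rotation vector about the world's x, y, z in degrees. A call has 1 to 8 rows; each row shifts and turns the commanded pose from where the row before left it; what a row does not reach is not made up. A row lasts 1/10 s, in which the tool goes at most 50 mm and 8.59 degrees, less where a joint would pass 70% of its speed; a pose out of reach is approached as far as the arm can. A call with a gripper value outside its range is refused whole. "grip" is the opening, from 0 (shut) to 1 (fully open), set as the call begins (left out, the last holds). The fingers move at their own pace and stop on an object; "force" is the grip in N (left out, the last holds). Time passes only in rows, so rows that do not move let the fingers close. It gives the time, the measured TCP pose, the force and the opening at its end, in the units of the state.
- monitor.observe(): the state, without advancing time (a new reading comes with each control period).
- imaging.get_image(name): name is "scene" or "top" or "wrist"; returns a dict with "color" (420x560x3 uint8, red, green, blue), "fx", "fy", "cx", "cy" (pixels), "dist_coeffs" ([k1, k2, p1, p2, k3] as OpenCV has them; the pictures are not rectified), "rvec" (rotation vector, rad) and "tvec" (3), from world to camera coordinates, as OpenCV has them; the wrist camera has in their place "mount" (4x4, takes a point from camera to tool coordinates, whose origin is the TCP and whose axes are the flange's). Camera axes: x right, y down, z forward; pixel columns grow to the right and rows downward; lengths in m; the calibration is good to about 2 mm. A picture is of the moment at which its call begins: read the wrist's pose just before it. There is no depth.
- workorder.sign_off(): hands the job in, once; it reports no verdict.
Trained networks look in the newest picture that a camera, given by its name, has taken for a name from the list of things; names that differ only in an ending like _2 or _b are one class to them, and where a whole thing is asked for, a point or a joint stands for the part that bears it (a point fixed in the world has none). Each returns a list of dicts, best first, with "p" (0 to 1); they miss things now and then, are a little off and sometimes report something else, mostly with a low value. They report only what shows in the picture. A call takes as long as a camera call.
- outline_of(camera, thing): "mask" (420x560 bool, what is visible of it) and "rect" ([left, top, width, height] in pixels, round what is visible of it).
The state is a dict: "clock": time; "joints": joint angles; "dq": joint speeds; "joint_efforts": joint torques, N m; "position": TCP position; "ee_rot": TCP orientation; "force": force on the tool from outside, world axes, zero at the start; "ft_torque": the same for the moment, N m; "width": opening from 0.0 (shut) to 1.0 (fully open).
Only numpy, scipy, OpenCV 4.12 (cv2) and the standard library are available. Lean on these libraries where they do the work, as an engineer would, in place of code of your own. Each camera call takes 0.05 s, during which the arm holds its last target. There are 200 camera calls.

## Task

Two slim disc cases lie flat on the worktop, too wide and too low to be picked up as they lie. Slide the one with nothing on it straight toward you, without lifting it, until about a third of it (some 40 mm) stands out over the worktop's front edge, ready to be pinched there. Leave it lying flat and square to the edge, and leave the other case, with the tape roll on it, as it is.

Things in the scene. Friction and masses are not known exactly. Their poses are not given: they have to be found in the camera images.
- case_centre (a point): Centre (half-way up, 5 mm above the worktop) of the disc case to move: a flat slab, 125 mm along its x, 142 mm along its y, 10 mm thick, grey translucent top, a dark spine along one side, about 85 g, nothing on it. It lies flat, slides freely, its x axis points away from the robot within about 15 degrees of straight ahead. It overhangs by 62 mm less the distance of its centre behind the edge.
- covered_case_centre (a point): Centre (half-way up) of the other disc case, alike in shape and size (125 x 142 x 10 mm), which carries the tape roll and must stay as it is. Which of the two cases lies to the left varies.
- tape_roll_centre (a point): Centre (half-way up) of a roll of masking tape, 96 mm across and 25 mm high, lying flat on the other disc case (its top is 35 mm above the worktop).
- table_edge (a point): A point on the top of the worktop's straight front edge, which runs along y at this x (only x matters); its x axis points ahead, square to the edge. Worktop top z = 0; open space before the edge. Keep clear of the letter trays at the back (180 mm high, front 220 mm behind this edge), the hole punch's lever on the right (260 mm high) and the trimmer's handle on the left (60 mm high).

How it is judged:
By the outcome, as a careful person would: the job done as asked, in the order asked, and still so for the second after the job is handed in, with the robot touching nothing.
It also fails if it takes over 35 s, if anything falls off the work surface, if the arm or the gripper's body presses on something with over 40 N, if the wrist force passes 120 N, or if a joint passes its speed limit or range.

## Working session

There is one attempt and no reset: what is moved stays moved. The work goes in short steps, Python scripts to look and compute and a tool call to move; the robot and the scene stay as the last step left them, time stands still between calls to the robot, and variables do not carry over. Pictures are saved under pics/ and viewed, about 8 in all and at most 12, crops included, and the job is handed in when it is done.

Besides the shell and the picture viewer there is one more tool, called after "Emit:" in YAML: its name, and indented under it one key for each argument. move_arm: Moves the arm, as the interface text tells. Its arguments: {"type":"object","properties":{"series":{"type":"array"},"grip":{"type":"number"},"force":{"type":"number"}},"required":["series"]}

```bash
mkdir -p pics; python3 - <<'E'
from cell import monitor, imaging, outline_of
import cv2,numpy as np
s=monitor.observe(); print({k:np.round(v,3) for k,v in s.items()})
ims=[]
for n in("top","scene"):
    d=imaging.get_image(n); cv2.imwrite(f"pics/{n}0.png",d["color"][:,:,::-1])
    print(n,{k:np.round(v,3) for k,v in d.items() if k!="color"})
    for t in("case_centre","covered_case_centre","tape_roll_centre"):
        print(t,[(r["rect"],round(r["p"],2)) for r in outline_of(n,t)])
E
```

```text
{'clock': np.float64(0.0), 'joints': array([-1.321,  0.435,  0.025,  1.574, -0.012,  1.134, -0.075]), 'dq': array([ 0.   , -0.   , -0.   , -0.   , -0.   , -0.001,  0.001]), 'joint_efforts': array([-1.0000e-03, -6.6784e+01,  9.8500e-01, -3.1448e+01, -6.1000e-02,
        4.2000e-02,  0.0000e+00]), 'position': array([0.216, 0.586, 0.245]), 'ee_rot': array([-5.510e-01, -3.093e+00,  2.000e-03]), 'force': array([ 0.137,  0.456, -0.607]), 'ft_torque': array([0.007, 0.01 , 0.005]), 'width': np.float64(1.002)}
top {'fx': np.float64(472.988), 'fy': np.float64(472.988), 'cx': np.float64(287.637), 'cy': np.float64(217.354), 'dist_coeffs': array([-0.133,  0.   ,  0.   ,  0.   ,  0.   ]), 'rvec': array([ 2.109, -2.143,  0.193]), 'tvec': array([-0.125,  0.453,  0.878])}
case_centre [([333.9, 183.3, 82.2, 70.2], 0.64)]
covered_case_centre [([170.5, 159.8, 82.4, 67.7], 0.71)]
tape_roll_centre [([185.6, 169.8, 45.5, 45.3], 0.61)]
scene {'fx': np.float64(380.4), 'fy': np.float64(380.4), 'cx': np.float64(282.264), 'cy': np.float64(199.266), 'dist_coeffs': array([0.022, 0.   , 0.   , 0.   , 0.   ]), 'rvec': array([ 2.077, -1.231,  0.481]), 'tvec': array([-0.349,  0.28 ,  0.671])}
case_centre [([308.7, 217.3, 76.9, 63.0], 0.67)]
covered_case_centre [([199.2, 158.2, 69.3, 43.6], 0.72)]
tape_roll_centre [([214.3, 157.8, 39.7, 34.6], 0.91)]
```

View pics/top0.png

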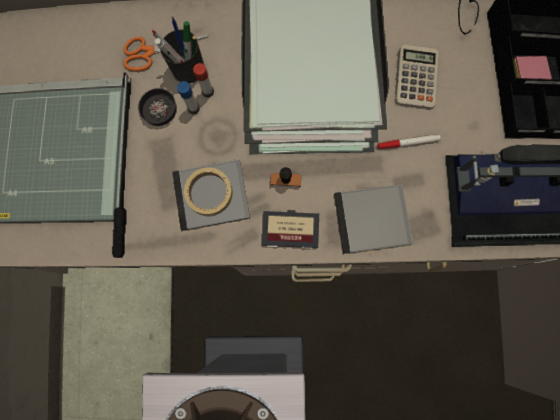

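View pics/scene0.png

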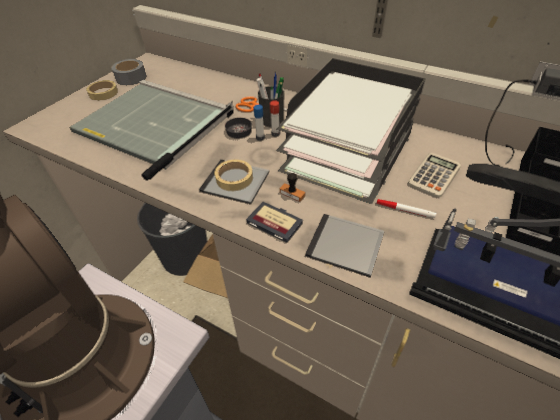

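Both views show the free case on the right (top picture, about (372,218)). The taped case is at (210,193). A stamp box sits to the left of the free case at (290,230), and a pen lies behind it at (408,142). Next I'll measure the case poses and the edge.

```bash
cat > h.py <<'E'
import cv2,numpy as np
from cell import monitor, imaging, outline_of
def ray(d,uv,z):
    uv=np.float64(uv).reshape(-1,1,2); K=np.array([[d["fx"],0,d["cx"]],[0,d["fy"],d["cy"]],[0,0,1.]])
    n=cv2.undistortPoints(uv,K,np.array(d["dist_coeffs"]))[:,0]
    R=cv2.Rodrigues(np.float64(d["rvec"]))[0]; c=-R.T@np.float64(d["tvec"])
    w=np.c_[n,np.ones(len(n))]@R
    return (c+w*((z-c[2])/w[:,2])[:,None])[:,:2]
def rect(cam,d,thing,z):
    for r in outline_of(cam,thing)[:1]:
        c=max(cv2.findContours(r["mask"].astype(np.uint8),0,2)[0],key=len)
        P=ray(d,c[:,0]+0.0,z)
        (cx,cy),(w,h),a=cv2.minAreaRect(np.float32(P*1000))
        print(cam,thing,"c",round(cx,1),round(cy,1),"wh",round(w,1),round(h,1),"ang",round(a,1),"xr",(P[:,0]*1000).min().round(),(P[:,0]*1000).max().round(),"p",round(r["p"],2))
E
python3 - <<'E'
from h import *
for n in("top","scene"):
    d=imaging.get_image(n)
    for t in("case_centre","covered_case_centre"): rect(n,d,t,.008)
    rect(n,d,"tape_roll_centre",.03)
    if n=="top":
        g=cv2.GaussianBlur(cv2.cvtColor(d["color"],cv2.COLOR_RGB2GRAY),(3,3),0).astype(int)
        for u in range(140,450,30):
            col=g[250:280,u]; k=np.argmin(np.diff(col)); print(u,250+k,np.diff(col)[k],ray(d,[[u,250+k+.5]],0).round(4))
        print("pen,traycorner,stamp box R, punch", ray(d,[[408,142],[385,128],[320,230],[449,200]],0).round(3), ray(d,[[385,128]],.18).round(3))
        cv2.imwrite("pics/crop.png",cv2.resize(d["color"][120:280,280:470,::-1],None,fx=4,fy=3.75,interpolation=2))
E
```

```text
top case_centre c 452.4 -305.1 wh 126.9 143.9 ang 6.7 xr 384.0 523.0 p 0.75
top covered_case_centre c 507.3 25.1 wh 129.2 142.6 ang 9.7 xr 434.0 581.0 p 0.94
140 264 -21 [[0.3661 0.1678]]
170 264 -29 [[0.3656 0.1058]]
200 265 -31 [[0.363  0.0447]]
230 264 -36 [[ 0.3643 -0.0158]]
260 264 -28 [[ 0.3635 -0.0759]]
290 263 -36 [[ 0.3645 -0.1359]]
320 275 -35 [[ 0.3396 -0.1952]]
350 262 -28 [[ 0.3644 -0.2561]]
380 261 -28 [[ 0.3652 -0.3167]]
410 261 -32 [[ 0.3639 -0.3779]]
440 260 -27 [[ 0.3645 -0.44  ]]
pen,traycorner,stamp box R, punch [[ 0.616 -0.39 ]
 [ 0.648 -0.343]
 [ 0.431 -0.198]
 [ 0.49  -0.468]] [[ 0.579 -0.303]]
scene case_centre c 449.2 -306.3 wh 131.9 142.4 ang 6.4 xr 377.0 522.0 p 0.98
scene covered_case_centre c 503.3 22.0 wh 133.3 145.4 ang 10.0 xr 433.0 579.0 p 0.9
scene tape_roll_centre c 502.3 21.8 wh 116.8 94.8 ang 32.4 xr 447.0 560.0 p 0.6
```

View pics/crop.png

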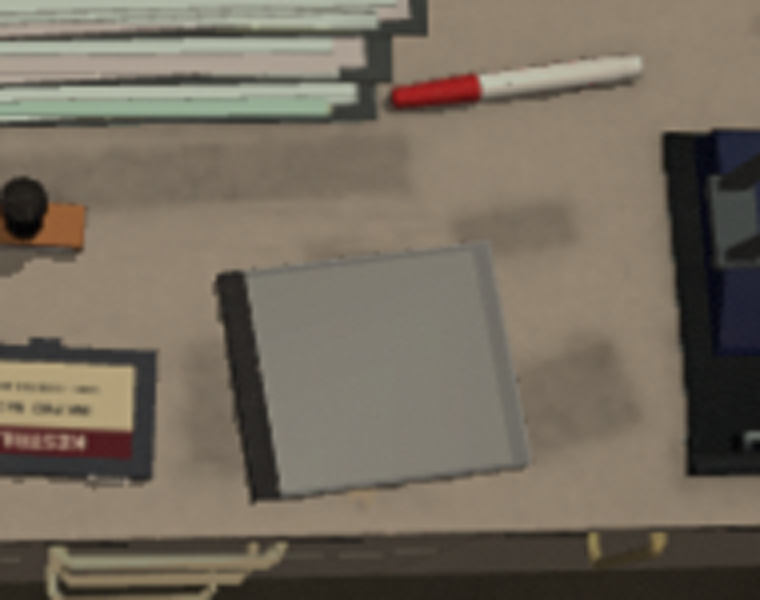

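The edge is at x≈0.3645. The free case's centre is at about (0.452, -0.305), yawed +6.5°, and its size agrees with what was given. I'll hook behind its rear side with both open fingers. First I'll check which side the wrist camera is on.

```bash
python3 - <<'E'
from h import *
d=imaging.get_image("wrist"); print(np.round(d["mount"],3))
R=cv2.Rodrigues(np.float64(monitor.observe()["ee_rot"]))[0];print(R.round(3))
E
```

```text
[[ 0.001 -0.966 -0.258  0.069]
 [ 1.     0.001 -0.001  0.001]
 [ 0.001 -0.258  0.966 -0.139]
 [ 0.     0.     0.     1.   ]]
[[-0.938  0.346  0.   ]
 [ 0.346  0.938  0.   ]
 [-0.     0.    -1.   ]]
```

Emit:
move_arm:
  series:
    - [4,-3,1,0,0,-8]
    - [4,-4,0,0,0,-8]
    - [3,-4,0,0,0,-8]
    - [3,-4,0,0,0,-8]
    - [2,-4,0,0,0,-8]
    - [2,-4,0,0,0,-8]
    - [1,-4,0,0,0,-8]
    - [1,-4,0,0,0,-8]
  grip: 1

```text
clock: 1.65
position: [0.4111, 0.28, 0.2557]
ee_rot: [2.114, 2.324, 0.001]
force: [1.4, 0.7, 1.1]
width: 1.004
```

The camera sits on the tool's +x side, so it would end up against the trays with this turn. I'll use the other half-turn, which puts the camera toward the robot.

Emit:
move_arm:
  series:
    - [1,-4,0,0,0,8]
    - [1,-4,0,0,0,8]
    - [1,-4,0,0,0,8]
    - [1,-4,0,0,0,8]
    - [1,-4,0,0,0,8]
    - [0,-4,0,0,0,8]
    - [0,-4,0,0,0,8]
    - [0,-4,0,0,0,8]

```text
clock: 2.45
position: [0.4597, -0.0328, 0.2558]
ee_rot: [0.581, 3.087, 0.0]
force: [0.3, 0.8, -0.1]
width: 0.999
```

Emit:
move_arm:
  series:
    - [1,-4,0,0,0,8]
    - [1,-4,0,0,0,8]
    - [1,-4,0,0,0,8]
    - [1,-4,0,0,0,3]
    - [1,-4,0,0,0,0]
    - [1,-4,0,0,0,0]
    - [0,-2,0,0,0,0]
    - [0,0,0,0,0,0]

```text
clock: 3.25
position: [0.5172, -0.2863, 0.2555]
ee_rot: [0.092, -3.14, 0.003]
force: [0.5, -0.7, 0.3]
width: 0.999
```

```bash
python3 - <<'E'
from h import *
s=monitor.observe();print(s["position"],s["ee_rot"],s["joints"].round(2) if hasattr(s["joints"],"round") else s["joints"])
R=cv2.Rodrigues(np.float64(s["ee_rot"]))[0];print("yaw y",np.degrees(np.arctan2(R[1,1],R[0,1])),R[:,2].round(3))
E
```

```text
[ 0.51723717 -0.28633538  0.25550867] [ 0.09216857 -3.13970929  0.00335646] [ 0.06  0.39  0.49  1.68 -0.2   1.13  2.24]
yaw y 93.36299313494739 [-0.    -0.002 -1.   ]
```

Emit:
move_arm:
  series:
    - [1.6,-1.0,0,0,0,3.2]
    - [0,0,-3,0,0,0]
    - [0,0,-4,0,0,0]
    - [0,0,-4,0,0,0]
    - [0,0,-4,0,0,0]
    - [0,0,-3,0,0,0]
    - [0,0,-1.5,0,0,0]
    - [0,0,0,0,0,0]

```text
clock: 4.05
position: [0.5333, -0.2909, 0.059]
ee_rot: [0.189, -3.133, -0.003]
force: [0.3, -0.3, 0.9]
width: 0.999
```

```bash
python3 - <<'E'
from h import *
a=imaging.get_image("wrist")["color"];b=imaging.get_image("scene")["color"]
b=cv2.resize(b[90:300,230:510],None,fx=1.4,fy=2*1.0)[:420]
a=cv2.resize(a,(400,300)); b=cv2.resize(b,(400,300))
cv2.imwrite("pics/w1.png",np.hstack([a,b])[:,:,::-1])
s=monitor.observe();print(s["position"],s["force"])
E
```

```text
[ 0.53486943 -0.29241243  0.06171524] [-0.483803    0.43600802  1.05471708]
```

View pics/w1.png

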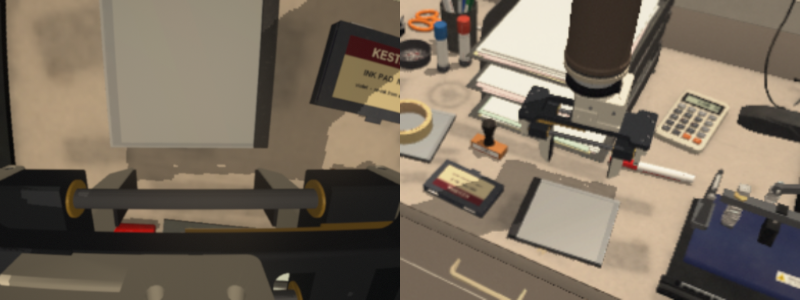

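The wrist view shows the rear side of the case parallel to the gripper at row ~147, with the fingers just behind it. The case sits slightly toward -y. I'll shift to match, then lower.

Emit:
move_arm:
  series:
    - [0.1,-0.6,0,0,0,0]
    - [0,0,-1,0,0,0]
    - [0,0,-1,0,0,0]
    - [0,0,-1,0,0,0]
    - [0,0,-0.5,0,0,0]
    - [0,0,-0.3,0,0,0]
    - [0,0,0,0,0,0]
    - [0,0,0,0,0,0]

```text
clock: 4.95
position: [0.5352, -0.2985, 0.0227]
ee_rot: [-0.188, 3.136, -0.0]
force: [-0.8, -0.5, 0.8]
width: 0.999
```

```bash
python3 - <<'E'
from h import *
s=monitor.observe();print(s["position"],s["force"])
d=imaging.get_image("wrist");a=d["color"]
cv2.imwrite("pics/w2.png",a[:,:,::-1])
d=imaging.get_image("scene");rect("scene",d,"case_centre",.008)
E
```

```text
[ 0.53519735 -0.29848528  0.02265055] [-0.77793705 -0.53871208  0.78114329]
scene case_centre c 449.6 -305.8 wh 135.3 143.6 ang 6.6 xr 378.0 522.0 p 0.77
```

View pics/w2.png

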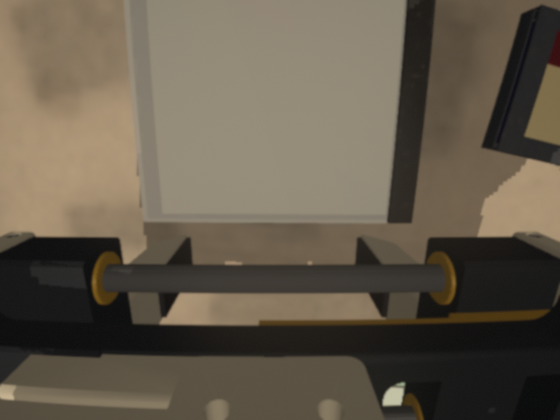

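The fingers are behind the case, no contact yet, and the case is centred. I'll drag it and take out the yaw progressively, stopping short to measure.

Emit:
move_arm:
  series:
    - [-0.5,0,0,0,0,0]
    - [-0.5,0,0,0,0,0]
    - [-0.5,0,0,0,0,0]
    - [-0.5,-0.1,0,0,0,-0.9]
    - [-0.5,-0.1,0,0,0,-1]
    - [-0.5,-0.1,0,0,0,-1]
    - [-0.5,-0.1,0,0,0,-1]
    - [-0.5,-0.1,0,0,0,-1]

```text
clock: 5.9
position: [0.4948, -0.3035, 0.0226]
ee_rot: [-0.051, 3.141, -0.0]
force: [2.1, -0.1, 0.5]
width: 1.0
```

Emit:
move_arm:
  series:
    - [-0.5,-0.1,0,0,0,-1]
    - [-0.5,0,0,0,0,-1]
    - [-0.5,0,0,0,0,0]
    - [-0.5,0,0,0,0,0]
    - [-0.4,0,0,0,0,0]
    - [-0.2,0,0,0,0,0]
    - [-0.1,0,0,0,0,0]
    - [0,0,0,0,0,0]

```text
clock: 6.7
position: [0.4679, -0.3043, 0.0225]
ee_rot: [-0.001, -3.141, -0.0]
force: [-0.5, 0.3, 0.1]
width: 1.001
```

```bash
python3 - <<'E'
from h import *
s=monitor.observe();print(s["position"],s["ee_rot"],s["force"])
d=imaging.get_image("wrist");a=d["color"]
b=imaging.get_image("top");rect("top",b,"case_centre",.008)
d=imaging.get_image("scene");rect("scene",d,"case_centre",.008);rect("scene",d,"covered_case_centre",.008)
c=np.hstack([cv2.resize(a,(400,300)),cv2.resize(b["color"][170:320,250:450],(400,300))])
cv2.imwrite("pics/w3.png",c[:,:,::-1])
E
```

```text
[ 0.4679395  -0.30431745  0.02252102] [-1.36987104e-03 -3.14130674e+00 -3.76939299e-04] [-0.5299573   0.25883132  0.05205788]
top case_centre c 360.1 -329.0 wh 56.2 91.0 ang 0.5 xr 332.0 389.0 p 0.55
scene case_centre c 391.3 -303.6 wh 143.8 130.7 ang 89.9 xr 326.0 457.0 p 0.58
scene covered_case_centre c 503.7 22.3 wh 133.2 146.8 ang 9.6 xr 431.0 579.0 p 0.68
```

View pics/w3.png

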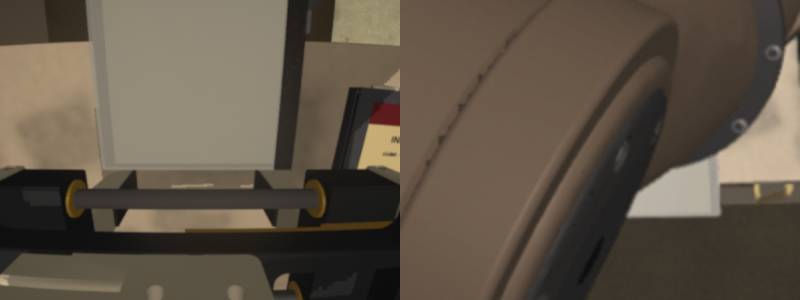

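The case is square, with its front at x≈0.333 and its centre at about 0.3955. It still has 9 mm to go. After that I'll back off and rise.

Emit:
move_arm:
  series:
    - [-0.3,0,0,0,0,0]
    - [-0.3,0,0,0,0,0]
    - [-0.2,0,0,0,0,0]
    - [-0.1,0,0,0,0,0]
    - [0,0,0,0,0,0]
    - [0.5,0,0,0,0,0]
    - [1.5,0,0,0,0,0]
    - [0,0,0,0,0,0]

```text
clock: 7.8
position: [0.4815, -0.3041, 0.0227]
ee_rot: [-0.002, 3.14, -0.001]
force: [0.7, 0.3, -0.9]
width: 1.003
```

Emit:
move_arm:
  series:
    - [0,0,3,0,0,0]
    - [0,0,5,0,0,0]
    - [0,0,5,0,0,0]
    - [0,0,5,0,0,0]
    - [0,0,5,0,0,0]
    - [0,5,1,0,0,0]
    - [0,5,0,0,0,0]
    - [0,5,0,0,0,0]

```text
clock: 8.6
position: [0.4787, -0.154, 0.2629]
ee_rot: [0.003, 3.14, 0.0]
force: [0.4, -0.2, -0.7]
width: 1.002
```

Emit:
move_arm:
  series:
    - [0,5,0,0,0,0]
    - [0,5,0,0,0,0]
    - [0,5,0,0,0,0]
    - [0,5,0,0,0,0]
    - [0,5,0,0,0,0]
    - [0,5,0,0,0,0]
    - [0,5,0,0,0,0]
    - [0,5,0,0,0,0]

```text
clock: 9.4
position: [0.4785, 0.2463, 0.2624]
ee_rot: [-0.001, -3.142, -0.0]
force: [1.6, -0.1, -0.3]
width: 1.004
```

```bash
python3 - <<'E'
from h import *
s=monitor.observe();print(s["clock"],s["position"],s["force"])
b=imaging.get_image("top");rect("top",b,"case_centre",.008);rect("top",b,"covered_case_centre",.008)
d=imaging.get_image("scene");rect("scene",d,"case_centre",.008);rect("scene",d,"covered_case_centre",.008)
c=np.hstack([cv2.resize(b["color"],(400,300)),cv2.resize(b["color"][170:320,250:450],(400,300))])
cv2.imwrite("pics/w4.png",c[:,:,::-1])
E
```

```text
9.4 [0.47850621 0.2462681  0.26238956] [ 1.56804996 -0.0858928  -0.33344041]
top case_centre c 384.6 -302.9 wh 126.0 143.4 ang 0.5 xr 321.0 447.0 p 0.92
top covered_case_centre c 507.7 26.3 wh 130.2 145.4 ang 10.0 xr 434.0 582.0 p 0.97
scene case_centre c 382.7 -303.0 wh 147.6 133.9 ang 89.3 xr 315.0 450.0 p 0.71
scene covered_case_centre c 504.9 22.0 wh 133.8 146.3 ang 9.4 xr 431.0 580.0 p 0.59
```

View pics/w4.png

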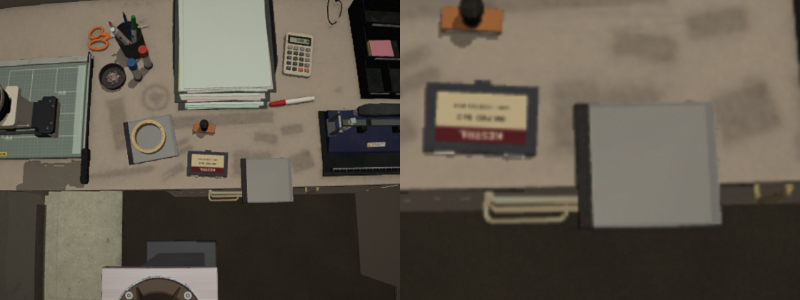

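The overhang measures about 41–42 mm. The case is square to within about 0.5°, and the other case hasn't moved. Handing in.

```bash
python3 -c "
from cell import workorder; print(workorder.sign_off())"
```

```text
the job is handed in; nothing more can be done
None
```

I slid the free case (the one on the right) toward the robot until it overhung the front edge by about 42 mm, then handed the job in at about 9.5 s. I pushed it from behind with both open fingertips low on the worktop and took out its 6.5° skew along the way.

- **Overhang:** the last top view puts the case centre at x ≈ 0.385 against the edge at 0.3645, so about 42 mm. The scene camera gives a figure about 2 mm further out, matching the offset it had from the start.
- **Squareness:** the case is within about 0.5° of square to the edge. It looks flat in the final view, though I didn't measure that separately.
- **Other case:** the case with the tape roll measured within about 1–2 mm and 0.5° of where it began, which is within measurement noise. I didn't measure the roll again separately, but in the last top view it is still on that case.
- **Robot:** the gripper is raised and clear. Force readings at the end of each move stayed at about 2 N or less.

Early on I turned the gripper the wrong way, which would have put its camera against the letter trays. I turned it back while still high above the worktop and touched nothing.

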